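# Release the okey tiles: hold the gate plunger down and slide the gate past it

## Robot

A 6-joint arm with a two-finger parallel gripper is mounted at the origin on the work surface. World frame = base frame: x ahead of the robot, y to its left, z up, the work surface at z = 0. Lengths are in m, angles in rad, forces in N, time in s.
With the tool pointing down it reaches from about 0.3 to 0.75 m from the base axis. Payload 8.5 kg.
Tool frame: the origin (TCP) lies at the very end of the fingers, on their centre line; the grasp point (between the pads) lies behind it (bot.grip_depth is the z of the grasp point in the tool frame, in m); z points along the fingers, y is the line along which they close (so a half turn about z gives the same grasp; the last joint's range is limited). The gripper opens to 85 mm and grips with 20 to 120 N. Pads are 22 mm wide; open, the fingers measure 114 mm over their backs; the gripper's body (76 mm by 85 mm) begins 54 mm behind the grasp point. The pads swing forward as they close: fully open they stand 13 mm farther back than shut.
Start: joints at [-1.546, 0.381, 1.297, -0, 1.464, -0.215], TCP at [0.131, -0.534, 0.231] pointing down, gripper open.
Joint ranges: [-3.11, 3.11], [-0.89, 2.33], [0.22, 2.48], [-1.42, 4.56], [0.17, 2.85], [-2.88, 2.88]. Speed limits (rad/s): [2.39, 2.39, 3.14, 3.14, 3.14, 3.14].

## Interface

Orientations are given as [roll, pitch, yaw] about the fixed x, y, z axes, in that order (R = Rz(yaw) Ry(pitch) Rx(roll)).
In Python, from plant import bot gives the robot as it stands. Calls block until the motion is done:
- bot.move_pose(position, orientation): joint-space move of the TCP to a pose.
- bot.move_l(position, rate=0.15, ori=None, threshold=None): straight line of the TCP; ori=None keeps the orientation; rate is the mean speed in m/s. With threshold (N) it stops when the force on the tool has changed by that much, and returns True; else False.
- bot.set_joints(angles): joint-space move.
- bot.open_gripper() and bot.gripper_close(grasp_force=None): open the fingers fully, or close them until they stop; grasp_force is the grip in N (None keeps the last).
- bot.hold(seconds).
- bot.inverse_kinematics(position, orientation): joint angles nearest the present ones, or None.
- bot.get_image(name): name is "scene" or "top"; returns the picture (384x512x3 uint8, red, green, blue); there is no depth.
- bot.calibration(name): a dict with "fx", "fy", "cx", "cy" (pixels), "rvec" (rotation vector, rad) and "tvec" (3), from world to camera coordinates, as OpenCV has them. Camera axes: x right, y down, z forward; pixel columns grow to the right and rows downward; lengths in m; the calibration is good to about 2 mm. A picture is of the moment at which its call begins. calibration takes no time and is no camera call.
A pose or a line that the arm cannot do raises bot.MotionError and nothing moves.
- bot.sign_off(): hands the job in; it is judged then, once.
Trained networks look in the newest picture that a camera, given by its name, has taken for a name from the list of things; names that differ only in an ending like _2 or _b are one class to them, and where a whole thing is asked for, a point or a joint stands for the part that bears it (a point fixed in the world has none). Each returns a list of dicts, best first, with "conf" (0 to 1); they miss things now and then, are a little off and sometimes report something else, mostly with a low value. They report only what shows in the picture. A call takes as long as a camera call.
- bot.find_in(thing, camera): "bbox" ([left, top, width, height] in pixels, round what is visible of it).
Readings, each from a call of its own:
- bot.current_t(): time.
- bot.current_joint_positions(): joint angles.
- bot.current_qvel(): joint speeds.
- bot.current_joint_efforts(): joint torques, N m.
- bot.current_tcp_pos(): TCP position.
- bot.current_tool_rot(): TCP orientation.
- bot.current_contact_force(): force on the tool from outside, world axes, zero at the start.
- bot.current_moment(): the same for the moment, N m.
- bot.current_gripper_width(): finger opening in m.
- bot.current_gripper_force(): force on a finger pad.
Only numpy, scipy, OpenCV 4.12 (cv2) and the standard library are available. Lean on these libraries where they do the work, as an engineer would, in place of code of your own. Each camera call takes 0.05 s, during which the arm holds its last target. There are 200 camera calls.

## Task

Let the five waiting tiles run down the chute into the basket: with a fingertip press the round brass plunger button on the chute's bridge fully down and hold it down while you push the dark gate post beside it away from the button (the side of the same finger will do), until the gate is fully open and the plunger has sprung up again behind it, locking it open. Then take the hand clear. Nothing needs to be gripped or lifted: do not touch the tiles, and leave the basket, rack, teapot lid, coin dish and die where they are.

Things in the scene. Friction and masses are not known exactly. Their poses are not given: they have to be found in the camera images.
- chute: Fixed wooden chute. Origin on the table under the gate, mid mouth; x downhill to the basket, y the way the gate opens. The 32 mm wide trough rises at 36 degrees from its mouth (floor 120 mm high) to x = -190 mm, 275 mm high; a spout goes on to x = 50 mm. A bridge (x -30 to 36, y -65 to 100 mm, top 169 mm high) spans the mouth; on it lies the gate's slide bar (x -22 to 3, top 177 mm).
- plunger_top (a point): Centre of the flat top of the brass mushroom button, 28 mm across, at chute x = 19, y = 0 mm; 193 mm above the table when up, 181 mm fully down. A brass tongue on the plunger stands in a notch of the gate's slide bar and locks the gate while the button is up.
- plunger (a joint): Spring plunger travel in m: 0 = up, 0.012 = fully down on its stop; spring 2 N to start, 6.5 N fully down. The gate is free when it is pressed beyond 0.009; once the gate has moved 10 mm the slide bar keeps the tongue down (about 0.008), until at full opening the bar has passed and the plunger springs up to 0 behind it.
- gate (a joint): Gate opening in m: 0 = shut and locked (2 mm of play), 0.052 = fully open on its stop. Slides along chute +y with 1 to 2 N of friction and stays where it is left; the plunger springs up behind it only beyond about 0.050.
- gate_push (a point): Point on the gate post's upright pushing face (ivory plate), 197 mm above the table, level with the button's middle in chute x; moves with the gate. The face looks to chute -y, spans x = -22 to 34 mm and heights 178 to 210 mm; the post is 14 mm thick along y. With the gate shut the face is about 17 mm in +y from the button's centre.
- basket: Loose woven basket, 160 mm along its x, 140 mm along its y, 55 mm high, walls and floor 6 mm, about 0.25 to 0.5 kg, standing on the table under the chute's mouth. Origin: centre of its underside.
- tile1: Ivory okey tile, 38 x 26 x 8 mm, 12 g, one of five queued end to end in the trough behind the gate (tile 1 lowest); origin: centre of its underside, x along its length.
- tile2: Ivory okey tile, 38 x 26 x 8 mm, 12 g, one of five queued end to end in the trough behind the gate (tile 1 lowest); origin: centre of its underside, x along its length.
- tile3: Ivory okey tile, 38 x 26 x 8 mm, 12 g, one of five queued end to end in the trough behind the gate (tile 1 lowest); origin: centre of its underside, x along its length.
- tile4: Ivory okey tile, 38 x 26 x 8 mm, 12 g, one of five queued end to end in the trough behind the gate (tile 1 lowest); origin: centre of its underside, x along its length.
- tile5: Ivory okey tile, 38 x 26 x 8 mm, 12 g, one of five queued end to end in the trough behind the gate (tile 1 lowest); origin: centre of its underside, x along its length.
- rack: Loose purple acrylic tile rack, 300 mm along its y, 75 mm deep, about 75 mm high; origin: centre of its underside. Bystander.
- lid: Loose white porcelain teapot lid, 80 mm across, 45 mm high with its knob; origin: centre of its underside. Bystander.
- dish: Loose bronze coin dish with a few coins, 88 mm across, 18 mm high; origin: centre of its underside. Bystander.
- die: Loose bone die, 18 mm cube; origin: centre of its underside. Bystander.

How it is judged:
On the way, in this order (a step that is already met when the one before it is completed fails the run):
1. the plunger is pressed down with the fingers while the gate is still shut (value of joint plunger above 0.009 m and value of joint gate below 0.005 m and contact force between the fingers and chute above 1 N), for 0.1 s.
2. with the plunger held down the fingers slide the gate over it (value of joint plunger above 0.006 m and value of joint gate above 0.012 m and contact force between the fingers and chute above 0.5 N).
At the end, for the whole second after the job is handed in: The gate stands fully open (beyond 49 of 52 mm), the plunger has sprung up behind it (within 3 mm of fully up), all five tiles lie at rest inside the basket, below its rim, and the basket, rack, lid, dish and die are within 20 mm of where they were (value of joint gate above 0.049 m and value of joint plunger below 0.003 m and x of tile1 in the frame of basket between -0.078 and 0.078 m and y of tile1 in the frame of basket between -0.068 and 0.068 m and z of each of tile1, tile2, tile3, tile4, tile5 in the frame of basket below 0.052 m and linear speed of each of tile1, tile2, tile3, tile4, tile5 below 0.03 m/s and x of tile2 in the frame of basket between -0.078 and 0.078 m and y of tile2 in the frame of basket between -0.068 and 0.068 m and x of tile3 in the frame of basket between -0.078 and 0.078 m and y of tile3 in the frame of basket between -0.068 and 0.068 m and x of tile4 in the frame of basket between -0.078 and 0.078 m and y of tile4 in the frame of basket between -0.068 and 0.068 m and x of tile5 in the frame of basket between -0.078 and 0.078 m and y of tile5 in the frame of basket between -0.068 and 0.068 m and distance of each of rack, lid, dish, die, basket from where it was at the start of the episode below 0.02 m); the robot touches nothing.
It fails at once if the rack, teapot lid, coin dish or die is shifted, lifted or carried (more than 20 mm) (distance of any of rack, lid, dish, die from where it was at the start of the episode above 0.02 m).
It fails at once if the basket is shifted, lifted or carried (more than 20 mm) (distance of basket from where it was at the start of the episode above 0.02 m).
It fails at once if the robot touches a tile (contact force between any of the fingers, the arm and tile1 above 0.3 N or contact force between any of the fingers, the arm and tile2 above 0.3 N or contact force between any of the fingers, the arm and tile3 above 0.3 N or contact force between any of the fingers, the arm and tile4 above 0.3 N or contact force between any of the fingers, the arm and tile5 above 0.3 N).
It also fails if it takes over 35 s, if anything falls off the work surface, if the arm or the gripper's body presses on something with over 40 N, if the wrist force passes 120 N, or if a joint passes its speed limit or range.

## Working session

There is one attempt and no reset: what is moved stays moved. The work goes in short steps, each a Python script; the robot and the scene stay as the last script left them, time stands still between calls to the robot, and variables do not carry over. Pictures are saved under pics/ and viewed, at most 10 in all, crops included, and the job is handed in when it is done.

```bash
mkdir -p pics
python3 - <<'E'
from plant import bot
import cv2
for c in("scene","top"):
    im=bot.get_image(c); cv2.imwrite(f"pics/{c}0.png",cv2.resize(im[:,:,::-1],(800,600),interpolation=cv2.INTER_CUBIC))
    print(c,bot.calibration(c))
    for t in("chute","plunger_top","gate_push","plunger","gate","basket"):
        print(t,[(d['bbox'],round(d['conf'],2)) for d in bot.find_in(t,c)[:2]])
print(bot.current_t(),bot.grip_depth,bot.current_tool_rot())
E
```

```text
scene {'fx': 363.2065747237141, 'fy': 363.2065747237141, 'cx': 253.12567961664854, 'cy': 192.83580001681094, 'rvec': array([ 2.32489354,  0.71444113, -0.28082242]), 'tvec': array([-0.53205124, -0.08213243,  1.27189061])}
chute [([200.2, 111.5, 69.1, 103.9], 0.98), ([212.8, 201.3, 66.2, 69.0], 0.36)]
plunger_top [([230.1, 173.9, 10.1, 10.3], 0.5)]
gate_push [([212.6, 160.2, 31.3, 20.1], 0.8)]
plunger []
gate [([217.5, 164.2, 25.8, 18.4], 0.55), ([210.4, 136.5, 13.9, 11.1], 0.54)]
basket [([215.1, 202.3, 64.8, 71.2], 0.66)]
top {'fx': 407.31558978103993, 'fy': 407.31558978103993, 'cx': 252.76425977314378, 'cy': 193.4885516577372, 'rvec': array([ 2.11312928, -2.11216106,  0.20356138]), 'tvec': array([0.08401434, 0.57875737, 1.02931386])}
chute [([187.2, 178.6, 91.9, 109.1], 0.78)]
plunger_top [([246.0, 200.7, 10.5, 14.8], 0.47)]
gate_push [([236.1, 190.3, 30.6, 37.2], 0.71)]
plunger [([248.2, 197.0, 9.3, 19.2], 0.63)]
gate [([233.0, 194.7, 34.9, 35.0], 0.68)]
basket [([242.5, 147.9, 66.3, 79.6], 0.7)]
0.7 -0.0187 [ 3.14155497e+00 -1.69416290e-06  2.39789972e-01]
```

View pics/scene0.png

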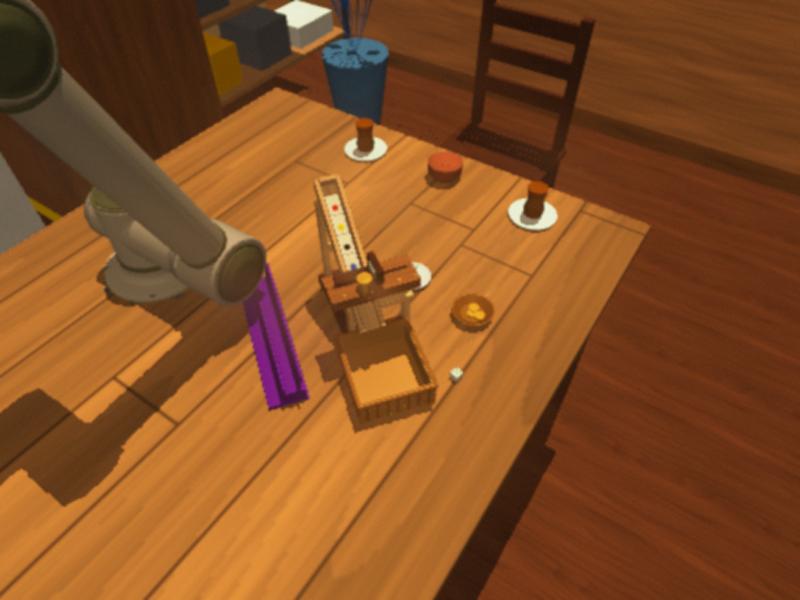

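View pics/top0.png

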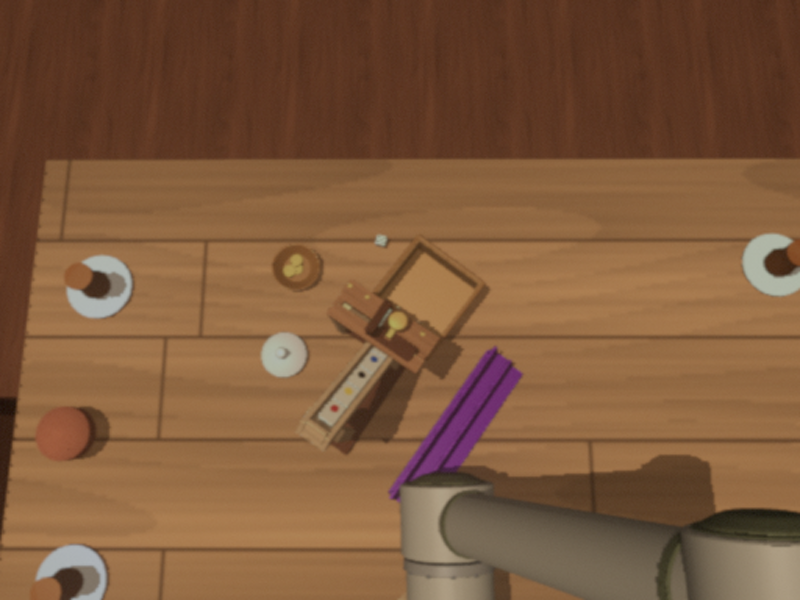

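The top view shows the brass button at about (398,320), the dark gate post to its upper left at about (380,318), and the trough running down-left to (312,435). The scene view has the button at (365,281). I'll zoom in for the pose fit.

Run:
```python
from plant import bot
import cv2,numpy as np
a=bot.get_image("top")[170:300,180:310,::-1]; b=bot.get_image("scene")[105:235,185:315,::-1]
z=lambda i:cv2.resize(i,None,fx=6,fy=6,interpolation=cv2.INTER_CUBIC)
cv2.imwrite("pics/ztop.png",z(a)[:600]);cv2.imwrite("pics/zscene.png",z(b)[:600])
```

```text
(no output)
```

View pics/ztop.png

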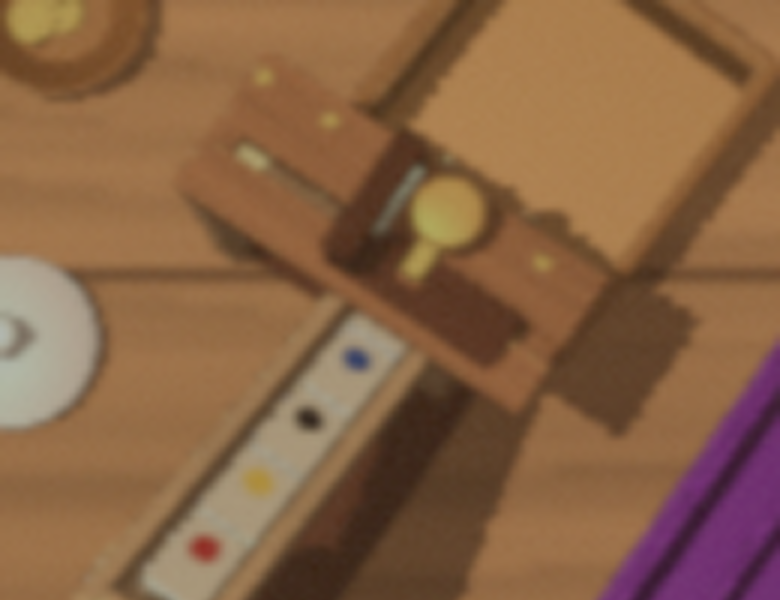

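View pics/zscene.png

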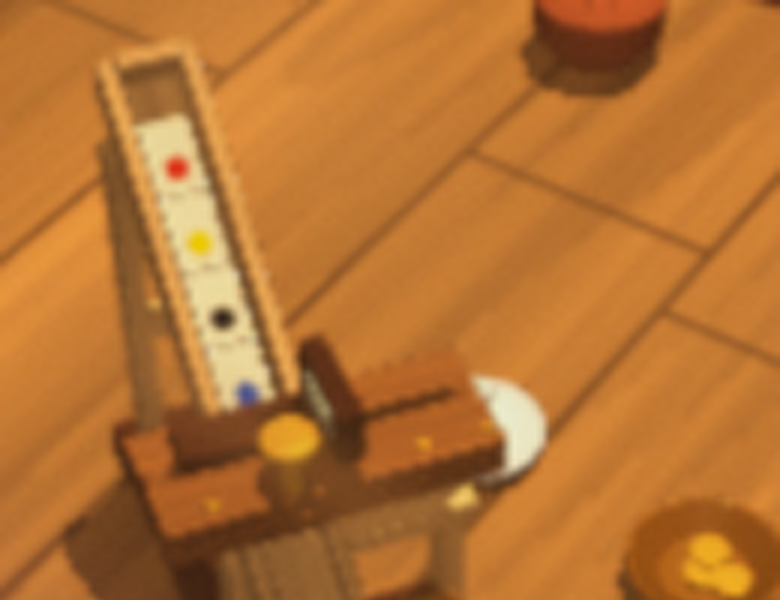

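The zoomed top crop gives the button at (448,212) and the bridge corners at (280,55), (175,185), (520,412) and (620,272). In the scene crop the button is at (290,437). I'll fit the chute's x, y and yaw to both views.

```bash
cat > h.py <<'E'
import numpy as np,json
def W(x,y,z):  # chute mm -> world m
    X,Y,a=json.load(open("pose.json")); c,s=np.cos(a),np.sin(a)
    return [X+(c*x-s*y)/1e3, Y+(s*x+c*y)/1e3, z/1e3]
E
python3 - <<'E'
from plant import bot
import cv2,json,numpy as np
from scipy.optimize import least_squares
C=[(36,100,169),(-30,100,169),(-30,-65,169),(36,-65,169),(19,0,193)]
obs={"top":((180,170),C,[(280,55),(175,185),(520,412),(620,272),(448,212)]),
"scene":((185,105),C,[(503,438),(465,350),(118,430),(172,533),(290,437)])}
def res(p):
    c,s=np.cos(p[2]),np.sin(p[2]); r=[]
    for n,(o,P,px) in obs.items():
        k=bot.calibration(n); P=np.array(P)/1e3
        w=np.c_[p[0]+c*P[:,0]-s*P[:,1],p[1]+s*P[:,0]+c*P[:,1],P[:,2]]
        K=np.array([[k["fx"],0,k["cx"]],[0,k["fy"],k["cy"]],[0,0,1]])
        q=cv2.projectPoints(w,k["rvec"],k["tvec"],K,None)[0][:,0]
        r.append(q-(np.array(o)+(np.array(px)+.5)/6-.5))
    return np.concatenate(r).ravel()
f=min((least_squares(res,[.5,-.1,a],loss="soft_l1") for a in(-.7,.7,2.5,-2.5)),key=lambda f:f.cost)
print(f.x,np.round(res(f.x).reshape(-1,2),1).tolist())
json.dump(list(f.x),open("pose.json","w"))
from h import W
a=f.x[2]; print(W(19,0,193),W(19,58,193))
for yaw in(a+np.pi/2,a-np.pi/2):
    for y in(0,58): 
        for z in(181,260): print(round(yaw,2),y,z,bot.inverse_kinematics(W(19,y,z),[np.pi,0,yaw]))
E
```

```text
[ 0.50915363  0.08933299 -0.59003698] [[-2.1, -0.8], [-0.3, -0.2], [-0.1, 0.6], [-1.4, 0.7], [0.4, -0.2], [0.6, 0.4], [-2.2, -0.2], [0.5, 2.1], [-1.2, 1.5], [-0.4, 0.3]]
[np.float64(0.5249411087672808), np.float64(0.07876155153567939), 0.193] [np.float64(0.5572118300697815), np.float64(0.12695491774531795), 0.193]
0.98 0 181 [-7.42777869e-02  3.90164238e-01  1.43620034e+00 -4.44089210e-16
  1.31522807e+00  5.15759188e-01]
0.98 0 260 [-7.42777869e-02  3.27367409e-01  1.29566550e+00 -4.44089210e-16
  1.51855974e+00  5.15759188e-01]
0.98 58 181 [ 1.69363981e-02  4.57833438e-01  1.32147216e+00 -4.44089210e-16
  1.36228706e+00  6.06973373e-01]
0.98 58 260 [ 1.69363981e-02  4.01104541e-01  1.18131546e+00 -4.44089210e-16
  1.55917265e+00  6.06973373e-01]
-2.16 0 181 [-0.07427779  0.39016424  1.43620034  0.          1.31522807 -2.62583347]
-2.16 0 260 [-0.07427779  0.32736741  1.2956655   0.          1.51855974 -2.62583347]
-2.16 58 181 [ 0.0169364   0.45783344  1.32147216  0.          1.36228706 -2.53461928]
-2.16 58 260 [ 0.0169364   0.40110454  1.18131546  0.          1.55917265 -2.53461928]
```

Run:
```python
from plant import bot
from h import *
import cv2
a=json.load(open("pose.json"))[2]; o=[np.pi,0,a+np.pi/2]
bot.gripper_close()
bot.move_l([.131,-.534,.34],rate=.3)
bot.move_pose(W(19,0,320),o); bot.move_l(W(19,-1,203),rate=.15)
print(bot.current_t(),bot.current_tcp_pos(),bot.current_contact_force(),bot.current_gripper_width())
z=lambda i:cv2.resize(i[:,:,::-1],(390,390),interpolation=cv2.INTER_CUBIC)
cv2.imwrite("pics/c.png",np.hstack([z(bot.get_image("top")[160:260,200:300]),z(bot.get_image("scene")[110:210,185:285])]))
```

```text
5.5833 [0.52480528 0.07781863 0.20382255] [-0.4563517   0.16514735 -0.06778006] 0.0001354488724643027
```

View pics/c.png

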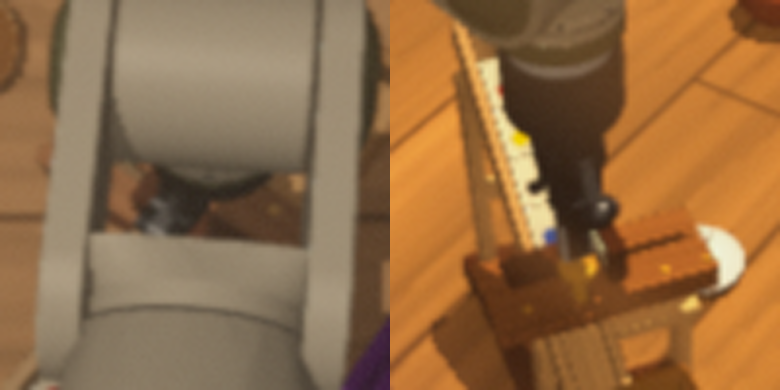

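The fingertip at about (575,255) in the scene crop sits right above the button at (578,265), so I'll press now.

Run:
```python
from plant import bot
from h import *
r=bot.move_l(W(19,-1,178),rate=.03,threshold=12)
p=bot.current_tcp_pos(); f=bot.current_contact_force(); bot.hold(.2)
print(r,p,f,bot.current_contact_force(),bot.current_tcp_pos(),bot.current_t())
```

```text
True [0.52458384 0.07792225 0.18109079] [-2.16190882 -0.12539843  5.55036448] [-0.65360643  0.80325242  6.40401409] [0.5246014  0.07791769 0.1810334 ] 6.6
```

Run:
```python
from plant import bot
from h import *
bot.move_l(W(19,-1,180.5),rate=.02); bot.hold(.2); print(bot.current_contact_force())
bot.move_l(W(19,20,180.5),rate=.06); print(bot.current_contact_force())
bot.move_l(W(19,48,181),rate=.08); print(bot.current_contact_force())
r=bot.move_l(W(19,66,181.5),rate=.04,threshold=15)
a=json.load(open("pose.json")); d=np.array(bot.current_tcp_pos())[:2]-a[:2]
print(r,"chute y",-np.sin(a[2])*d[0]+np.cos(a[2])*d[1],bot.current_tcp_pos(),bot.current_contact_force(),bot.current_t())
import cv2
z=lambda i:cv2.resize(i[:,:,::-1],(720,600),interpolation=cv2.INTER_CUBIC)
cv2.imwrite("pics/d.png",z(bot.get_image("scene")[155:275,180:324]))
```

```text
[-1.40224548  0.03242931  7.89959873]
[-1.1871681  -2.21205804  5.61006345]
[ 1.22777438 -0.2065673   0.60600056]
True chute y 0.05993097763923108 [0.55805719 0.12871276 0.18062823] [-3.37309222 -5.64119648  4.55485612] 8.4417
```

View pics/d.png

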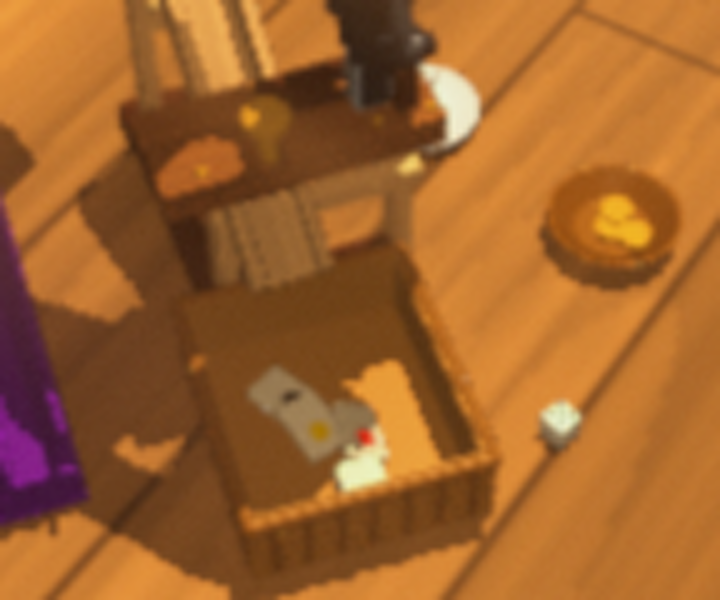

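The tiles have run into the basket at about (320,430), the gate stopped at its end stop, and the button is up. Next I'll take the hand clear.

Run:
```python
from plant import bot
from h import *
import cv2
r=bot.move_l(W(19,64,181.5),rate=.02,threshold=12); print(r,bot.current_contact_force())
bot.move_l(W(19,56,183),rate=.05); bot.move_l(W(19,56,300),rate=.2)
bot.move_pose([.35,-.3,.4],[np.pi,0,.3]); bot.hold(.5)
print(bot.current_t(),bot.current_contact_force())
cv2.imwrite("pics/e.png",np.hstack([cv2.resize(i[:,:,::-1],(400,400),interpolation=cv2.INTER_CUBIC) for i in(bot.get_image("top")[140:260,190:310],bot.get_image("scene")[155:275,190:310])]))
```

```text
True [-0.87949284 -2.938711    2.07313598]
11.9417 [-0.41664779  0.67874422 -0.39862372]
```

View pics/e.png

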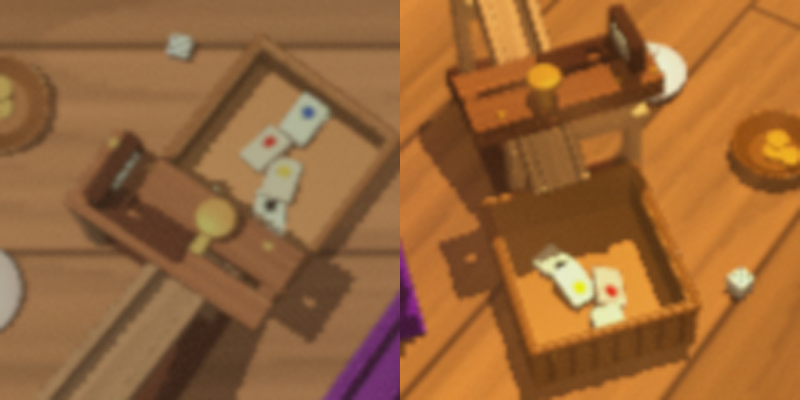

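The gate post stands at the far end of the bridge and the button is up. Blue, red, yellow and black tiles show at (305,115), (268,148), (282,178) and (268,208). I'll zoom in to find the fifth.

Run:
```python
from plant import bot
import cv2,numpy as np
f=lambda n:np.mean([bot.get_image(n) for _ in range(4)],0).astype(np.uint8)
cv2.imwrite("pics/f.png",np.hstack([cv2.resize(i[:,:,::-1],(400,600),interpolation=cv2.INTER_CUBIC) for i in(f("top")[165:225,255:295],f("scene")[205:265,225:265])]))
```

```text
(no output)
```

View pics/f.png

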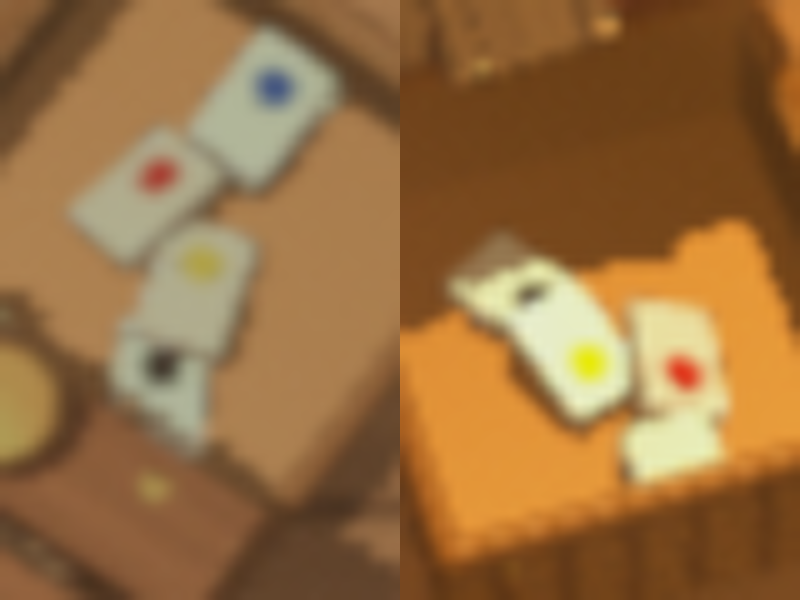

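Four tiles are confirmed: blue, red, and yellow lying partly on black. The fifth is either under another tile or under the bridge, so I'll triangulate the dot heights and brighten the dark areas.

Run:
```python
from plant import bot
from h import *
import cv2
P={}
for n in("top","scene"):
    k=bot.calibration(n);K=np.array([[k["fx"],0,k["cx"]],[0,k["fy"],k["cy"]],[0,0,1]])
    P[n]=K@np.c_[cv2.Rodrigues(k["rvec"])[0],k["tvec"]]
T=np.array([(270.3,182.),(274.7,190.9),(270.6,201.2)]).T;S=np.array([(253.,241.7),(243.4,240.7),(237.7,233.7)]).T
X=cv2.triangulatePoints(P["top"],P["scene"],T,S);X=(X[:3]/X[3]).T
print("red,yellow,black",np.round(X,4).tolist())
f=lambda n:np.mean([bot.get_image(n) for _ in range(4)],0)
a,b=f("top"),f("scene")
for n in("top","scene"):
    for t in ("tile1","tile5"): print(n,t,[(np.round(d['bbox']).tolist(),round(d['conf'],2)) for d in bot.find_in(t,n)])
g=lambda i:cv2.resize((255*(i/255)**.6).astype(np.uint8)[:,:,::-1],(400,600),interpolation=cv2.INTER_CUBIC)
cv2.imwrite("pics/g.png",np.hstack([g(b[165:225,210:250]),g(b[195:276,218:272])]))
```

```text
red,yellow,black [[0.6191, 0.0359, 0.0204], [0.594, 0.0239, 0.0195], [0.5652, 0.0354, 0.0179]]
top tile1 [([272.0, 168.0, 14.0, 15.0], 0.67), ([268.0, 187.0, 9.0, 14.0], 0.44)]
top tile5 [([272.0, 168.0, 14.0, 15.0], 0.67), ([268.0, 187.0, 9.0, 14.0], 0.44)]
scene tile1 [([235.0, 235.0, 14.0, 11.0], 0.52), ([231.0, 227.0, 9.0, 9.0], 0.46)]
scene tile5 [([235.0, 235.0, 14.0, 11.0], 0.52), ([231.0, 227.0, 9.0, 9.0], 0.46)]
```

View pics/g.png

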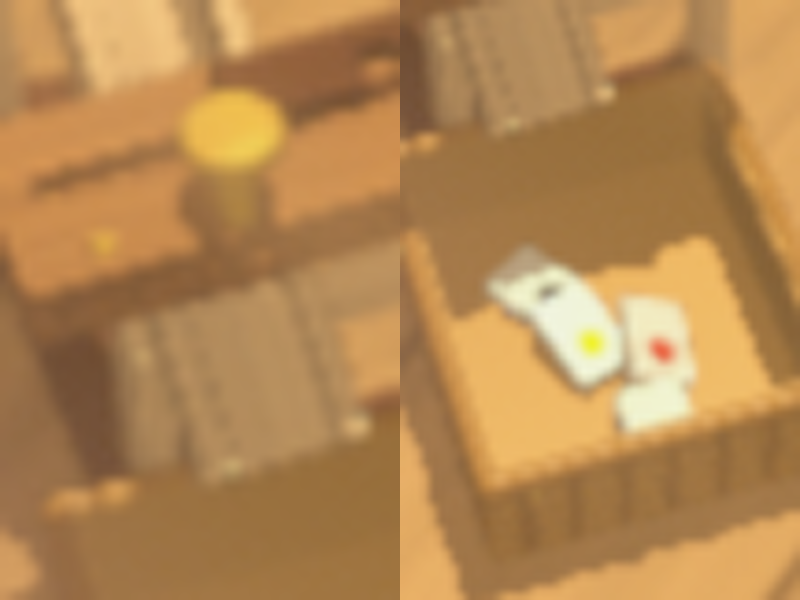

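Run:
```python
from plant import bot
from h import *
import cv2
P={}
for n in("top","scene"):
    k=bot.calibration(n);K=np.array([[k["fx"],0,k["cx"]],[0,k["fy"],k["cy"]],[0,0,1]])
    P[n]=K@np.c_[cv2.Rodrigues(k["rvec"])[0],k["tvec"]]
T=[(158,122),(222,178),(130,265),(68,210),(180,215),(258,240),(222,360),(135,325)]
S=[(728,412),(640,412),(630,300),(712,300),(632,370),(575,425),(510,330),(565,265)]
T=(np.array(T)/10+[254.5,164.5]).T;S=((np.array(S)-[400,0])/10+[224.5,204.5]).T
X=cv2.triangulatePoints(P["top"],P["scene"],T,S);X=(X[:3]/X[3]).T
print(np.round(X*1e3,1))
def proj(n,p): q=P[n]@[*p,1]; return q[:2]/q[2]
for n,p in [("scene",W(-30,0,158)),("scene",W(36,0,169)),("scene",W(36,0,150)),("top",W(-30,0,169))]: print(n,proj(n,p))
# which x on trough floor is seen at bridge lower front edge / rear edge
import itertools
for x in range(-60,60,10): print(x,proj("scene",W(x,0,120-.7265*x)).round(1),proj("top",W(x,0,120-.7265*x)).round(1))
```

```text
[[635.3  35.2  14.7]
 [617.3  17.6  21.7]
 [593.   44.5  24.9]
 [610.1  61.5  18.4]
 [606.9  29.1  20.3]
 [601.4   7.5  14.2]
 [567.6  19.3  19.2]
 [574.   42.3  30.7]]
scene [227.24825868 174.80525915]
scene [235.05174633 188.08693534]
scene [235.35273024 192.78065409]
top [243.127513   223.43886824]
-60 [223.7 166.5] [236.1 234.2]
-50 [225.  170.6] [238.6 231.1]
-40 [226.3 174.7] [241.  227.9]
-30 [227.6 178.8] [243.5 224.9]
-20 [228.9 182.9] [245.9 221.8]
-10 [230.2 187. ] [248.2 218.9]
0 [231.5 191.1] [250.5 216. ]
10 [232.8 195.2] [252.8 213.1]
20 [234.1 199.3] [255.  210.3]
30 [235.4 203.4] [257.2 207.5]
40 [236.7 207.6] [259.3 204.8]
50 [238.  211.7] [261.4 202.1]
```

The corner heights show yellow and red lying raised and tilted. Yellow's inner corner is about 16 mm above a flat tile's top, which fits the fifth tile lying underneath. The spout and trough look empty, so I'll hand the job in.

Run:
```python
from plant import bot
bot.open_gripper(); bot.hold(.5); print(bot.current_t(), bot.sign_off())
```

```text
the job is handed in; nothing more can be done
14.325 None
```

I handed the job in at 14.3 s with the gate pushed to its stop, the plunger up behind it and the hand clear; I saw four tiles in the basket, and the fifth is probably hidden under the yellow one (judged only from tile heights).

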